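# Release the wind-stay bar from its ratchet catch and hang it up

### The job

The cabinet door's toothed wind-stay bar is locked in the ratchet catch on the worktop. Free the pawl, lift it clear and lay it back so that it stays open, draw the bar all the way out of the catch, and hang the bar by its eye on the slanted peg of the stand, letting it hang freely. Leave the pawl laid back and the other laundry things where they are.

Things in the scene. Friction and masses are not known exactly. Their poses are not given: they have to be found in the camera images.
- catch: White ratchet catch fixed to the worktop, 104 mm long, flange 78 mm wide, 36 mm wide above, 86 mm high. Origin on the worktop under its channel. Its y runs along the channel and points INTO the catch; the bar is drawn out towards -y; z up. Channel 20 mm wide, floor at z 45 mm, mouth at y -40 mm. Two straps over it (undersides at z 71 mm) stop the bar being lifted out: it only slides along y.
- catch_stop (a point): Face of the rigid end stop inside the catch, at catch y +57 mm; at the start the bar's stem ends about 11 mm short of it. Pushed in, the bar meets it with a clear rise in force, and stays there by itself when let go.
- catch_pivot (a point): The pawl's hinge point, at catch x 0, y 0, z 73.5 mm; the hinge axis is the catch's x axis.
- pawl (a joint): Angle of the dark steel pawl (70 g, no spring), rad: 0 lying level in the teeth, as at the start; grows as its tab is raised, swinging up and over towards catch -y; 1.78 is its stop. Below about 1.5 it falls shut by its weight, above about 1.6 it falls back on the stop. Laid back it stands about 92 mm above the hinge, its end leaning out to catch y -28 mm over the bar.
- pawl_toe (a point): End of the pawl's foot, which hangs in the gap before the bar's last tooth; its 5 mm toe is hooked under that tooth's overhanging lip. So hooked, the pawl cannot be lifted nor the bar pulled out. Sliding the bar about 10 mm further into the catch (until it meets the end stop) unhooks the toe; then the pawl lifts freely.
- pawl_tab (a point): Centre of the pawl's thumb tab, 26 mm wide (catch x), 30 mm long, 10 mm thick, 77 mm from the hinge along the pawl; when shut at catch y +77 mm, 80 mm above the worktop, overhanging free space beyond the catch's inner end (y +62 mm). It can be pinched across its width and led round the hinge.
- bar_grip (a point): Centre of the handle of the loose aluminium bar (200 g, 201 mm long), half-way up it; axes are the bar's, at the start parallel to the catch's, with this point at catch x 0, y -86 to -84.5 mm, z 57 mm. Handle 18 mm wide (x), 24 mm high (z), from bar y -18 to +30 mm; centre of mass near bar y +20 mm. The bar is out of the catch when this point is beyond catch y -172 mm.
- bar_tip (a point): Inner end of the bar's toothed stem, at bar y +132 mm, at the handle's mid-height. The stem is 16 mm wide, its underside flush with the handle's, 12 mm high and 23 mm over its three hooked teeth on top, which are 32 mm apart with lips towards bar -y (the eye).
- bar_eye (a point): Centre of the bar's eye, a ring of 9 mm round stock at the outer end, 43 mm from the handle's centre towards bar -y and at the same height; outer diameter 52 mm, hole 34 mm, hole axis along the bar's x.
- stand: Dark steel stand fixed to the worktop: 120 mm square base, 22 mm square post 247 mm high. Origin on the worktop under the peg's root, at the middle of the post's front face; the post spans x 0 to 22 mm of the stand and its -x is the side where the peg is.
- peg: Bare steel round peg of the stand, 12 mm diameter, 110 mm long, with a 38 mm stop disc 26 to 30 mm from its root; things hang between disc and tip. Origin at its root on the post, 235 mm above the worktop; its z axis runs along the peg outwards, to the stand's -x and 35 degrees above the horizontal; its y axis is level.
- peg_tip (a point): Centre of the peg's free end, 110 mm from its root and 298 mm above the worktop.
- tub: Closed squat white detergent tub, 122 mm diameter, 96 mm high, loose, origin under its centre. Bystander.
- basket: Stainless wire basket with clothes pegs, 110 x 160 x 82 mm, loose, origin under its centre. Bystander.
- lint_trap: Round grey plastic lint trap, 104 mm diameter, 48 mm high, loose, origin under its centre. Bystander.
- scoop: Blue scoop, 70 x 75 x 45 mm with a 100 mm handle to its +y, loose, origin under its bowl. Bystander.
Things that resemble listed ones, but are neither listed nor needed, are in the scene too. Of the things that look like the part that bears bar_grip, the middle-sized one is meant.

How it is judged:
On the way, in this order (a step that is already met when the one before it is completed fails the run):
1. the pawl is lifted clear and laid back (over 1.6 rad) (value of joint pawl above 1.6 rad), for 0.2 s.
2. the bar is drawn wholly out of the catch (handle centre beyond catch y -180 mm) with the pawl laid back (y of bar_grip in the frame of catch below -0.18 m and value of joint pawl above 1.6 rad), for 0.1 s.
At the end, for the whole second after the job is handed in: The bar hangs by its eye on the peg: the eye's centre within 20 mm of the peg's axis in each direction and 25 to 110 mm along it from the root (between stop disc and tip), the stem hanging down within 45 degrees of vertical, and the pawl laid back over 1.6 rad (z of bar_eye in the frame of peg between 0.025 and 0.11 m and x of bar_eye in the frame of peg between -0.02 and 0.02 m and y of bar_eye in the frame of peg between -0.02 and 0.02 m and angle between bar_grip's own y axis and vertical above 2.35 rad and value of joint pawl above 1.6 rad); the robot touches nothing.
It fails at once if the tub is moved over 30 mm (distance of tub from where it was at the start of the episode above 0.03 m).
It fails at once if the basket is moved over 30 mm (distance of basket from where it was at the start of the episode above 0.03 m).
It fails at once if the lint trap is moved over 30 mm (distance of lint_trap from where it was at the start of the episode above 0.03 m).
It fails at once if the scoop is moved over 30 mm (distance of scoop from where it was at the start of the episode above 0.03 m).
It also fails if it takes over 67 s, if anything falls off the work surface, if the arm or the gripper's body presses on something with over 40 N, if the wrist force passes 120 N, or if a joint passes its speed limit or range.

### The arm

A 6-joint arm with a two-finger parallel gripper is mounted at the origin on the work surface. World frame = base frame: x ahead of the robot, y to its left, z up, the work surface at z = 0. Lengths are in m, angles in rad, forces in N, time in s.
With the tool pointing down it reaches from about 0.325 to 0.775 m from the base axis. Payload 9.3 kg.
Tool frame: the origin (TCP) lies between the finger pads; the fingertips stand ahead of it and the grasp point (between the pads) lies 2 mm behind it (finger_overhang is the z of the fingertips in the tool frame, in m); z points along the fingers, y is the line along which they close (so a half turn about z gives the same grasp; the last joint's range is limited). The gripper opens to 85 mm and grips with 20 to 120 N. Pads are 22 mm wide; open, the fingers measure 114 mm over their backs; the gripper's body (76 mm by 85 mm) begins 54 mm behind the grasp point. The pads swing forward as they close: fully open they stand 13 mm farther back than shut.
Start: joints at [1.07, 0.259, 0.021, 1.334, 0, 1.418], TCP at [0.187, 0.517, 0.248] pointing down, gripper open.
Joint ranges: [-3.04, 3.04], [-0.91, 1.82], [-1.04, 1.36], [-1.92, 1.95], [-1.52, 1.45], [-3.14, 3.14]. Speed limits (rad/s): [2.22, 2.22, 2.79, 3.14, 3.14, 3.14].

### API

Orientations are given as a rotation vector (axis times angle).
In Python, from rig import state, grab_frame, camera_params, job_done, finger_overhang gives the robot as it stands.
- The arm moves only by the tool step_arm, never from a script. Its argument "steps" is a list of rows, each a list of 7 numbers: the shift along the tool's x, y, z in m, then the turn, a rotation vector about the tool's x, y, z in degrees, then the opening, from -1 (shut) to 1 (fully open). In form: [[dx, dy, dz, rx, ry, rz, hand], ...]. A call has 1 to 5 rows; each row is the pose to reach, as a shift and turn from the pose commanded when the call began, along the tool's axes at that moment; what a row does not reach only later rows make up. A row lasts 1/12 s, in which the tool goes at most 41.7 mm and 7.16 degrees, less where a joint would pass 70% of its speed; a pose out of reach is approached as far as the arm can. A call with a gripper value outside its range is refused whole. The fingers move at their own pace and stop on an object; "newtons" is the grip in N (left out, the last holds). Time passes only in rows, so rows that repeat a pose let the fingers close. It gives the time, the measured TCP pose, the force, the opening and the grip force at its end, in the units of the state.
- state(): the state, without advancing time (a new reading comes with each control period).
- grab_frame(name): name is "scene" or "side" or "wrist"; returns (picture, depth): 420x560x3 uint8, red, green, blue; 420x560 float32, m along the optical axis (not along the pixel's ray), 0 where there is no reading.
- camera_params(name): a dict with "fx", "fy", "cx", "cy" (pixels), "position" and "rotation" of the camera in the world. Camera axes: x right, y down, z forward; pixel columns grow to the right and rows downward; lengths in m; the calibration is good to about 2 mm. A picture is of the moment at which its call begins: read the wrist's pose just before it. camera_params takes no time and is no camera call; for the wrist camera it gives the pose at the moment of the call.
- job_done(): hands the job in; it is judged then, once.
The state is a dict: "t": time; "joints": joint angles; "dq": joint speeds; "tau": joint torques, N m; "tcp_pos": TCP position; "orientation": TCP orientation; "ft_force": force on the tool from outside, world axes, zero at the start; "ft_torque": the same for the moment, N m; "finger_gap": finger opening in m; "finger_force": force on a finger pad.
Only numpy, scipy, OpenCV 4.12 (cv2) and the standard library are available. Lean on these libraries where they do the work, as an engineer would, in place of code of your own. Each camera call takes 0.05 s, during which the arm holds its last target. There are 200 camera calls.

## Working session

There is one attempt and no reset: what is moved stays moved. The work goes in short steps, Python scripts to look and compute and a tool call to move; the robot and the scene stay as the last step left them, time stands still between calls to the robot, and variables do not carry over. Pictures are saved under pics/ and viewed, at most 10 in all, crops included, and the job is handed in when it is done.

Besides the shell and the picture viewer there is one more tool, called after "Emit:" as name(argument=value, ...), one argument or row to a line, values as JSON. step_arm: Moves the arm, as the interface text tells. Its arguments: {"type":"object","properties":{"steps":{"type":"array"},"newtons":{"type":"number"}},"required":["steps"]}

```bash
ls; mkdir -p pics
cat > h.py <<'E'
import numpy as np, cv2
from scipy.spatial.transform import Rotation as R
from rig import *
def shot(n):
    p=camera_params(n); im,d=grab_frame(n); return im,d,p
def rot(p):
    r=np.array(p["rotation"],float); return r if r.shape==(3,3) else R.from_rotvec(r).as_matrix()
def cloud(d,p):
    v,u=np.mgrid[:d.shape[0],:d.shape[1]]
    c=np.stack([(u-p["cx"])/p["fx"]*d,(v-p["cy"])/p["fy"]*d,d],-1)
    return c@rot(p).T+np.array(p["position"])
def proj(x,p):
    c=(np.array(x)-np.array(p["position"]))@rot(p); return c[...,0]/c[...,2]*p["fx"]+p["cx"],c[...,1]/c[...,2]*p["fy"]+p["cy"]
E
python3 - <<'E'
from h import *
print(state(),finger_overhang)
a=[]
for n in("scene","side"):
    im,d,p=shot(n); np.savez(n+".npz",im=im,d=d); print(n,p)
    cv2.imwrite(f"pics/{n}0.png",im[...,::-1])
E
```

```text
pics
{'t': 0.0, 'joints': array([1.07043177e+00, 2.59195877e-01, 2.07308556e-02, 1.33369765e+00,
       1.24210878e-05, 1.41818372e+00]), 'dq': array([ 0.00024735, -0.00072493, -0.00021497, -0.00077319, -0.0004601 ,
       -0.00116057]), 'tau': array([ 1.62422664e-03, -5.55636120e+01,  3.44533861e+01,  1.33375759e-02,
       -8.25208531e-05, -1.48224166e-05]), 'tcp_pos': array([0.18730858, 0.51683543, 0.24765199]), 'orientation': array([-5.43421255e-01, -3.09377868e+00,  2.02632810e-03]), 'ft_force': array([0.22675369, 0.82759938, 0.13250493]), 'ft_torque': array([-0.03820826,  0.01777585,  0.00579116]), 'finger_force': 0.0, 'finger_gap': 0.08560352070662547} 0.017
scene {'fx': 488.3919712638729, 'fy': 488.3919712638729, 'cx': 287.90997329165464, 'cy': 211.43800138037335, 'position': array([1.09620063, 0.38483498, 1.10481134]), 'rotation': array([-1.36078536, -2.3827422 ,  0.7735909 ])}
side {'fx': 512.5775315779536, 'fy': 512.5775315779536, 'cx': 283.4911722849726, 'cy': 215.8575911247226, 'position': array([-0.06236053, -0.74060561,  1.02443945]), 'rotation': array([-2.19103117,  0.71037319, -0.35149925])}
```

View pics/scene0.png

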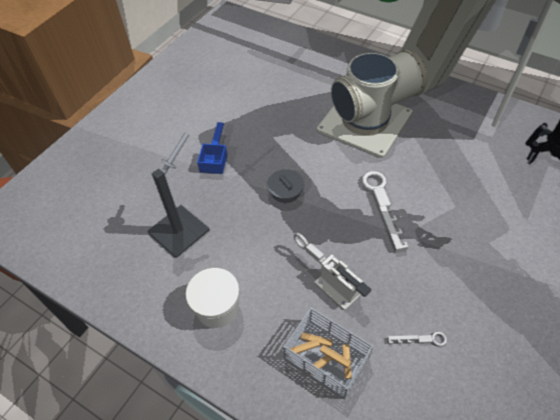

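View pics/side0.png

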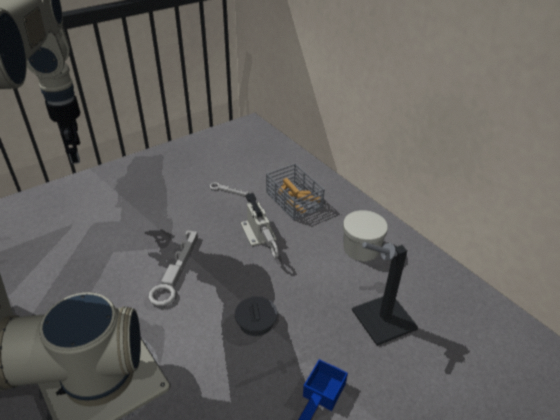

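Bars that could be taken for the wanted one, in the scene image: a large one loose at (385,210), a small one loose at (415,339), and the middle-sized one in the catch with its eye at (302,242) and handle about (322,262). I choose the one in the catch. The stand is at (178,230), with its peg from (165,170) to (185,133). The pawl is the dark part at (350,275).

```bash
cat > m.py <<'E'
from h import *
P=[];C=[];S=[]
for i,n in enumerate(("scene","side")):
    z=np.load(n+".npz"); p=camera_params(n); c=cloud(z["d"],p); m=z["d"]>0
    P.append(c[m]);C.append(z["im"][m]);S.append(np.full(m.sum(),i))
    for u,v in ([(302,242),(345,275),(175,205),(175,150),(285,185),(213,290)] if i==0 else [(288,268),(258,215),(385,320),(375,248),(257,316),(365,230)]): print(n,u,v,c[v,u].round(3))
P=np.concatenate(P);C=np.concatenate(C);S=np.concatenate(S);np.savez("pc.npz",P=P,C=C,S=S)
# ortho maps of catch region per cam
z=np.load("scene.npz");c=cloud(z["d"],camera_params("scene"))
ctr=c[275,345]
tiles=[]
for i in(0,1):
    o=np.zeros((560,390,3),np.uint8); m=(S==i)&(P[:,2]>0.02)&(abs(P[:,:2]-ctr[:2]).max(1)<.2)
    q=P[m];col=C[m];k=np.argsort(q[:,2])
    for a,b in zip(q[k],col[k]):
        u=int(195+(a[1]-ctr[1])*-1300);v=int(280-(a[0]-ctr[0])*1300)
        if 0<=u<390 and 0<=v<560: cv2.circle(o,(u,v),1,tuple(int(x) for x in b[::-1]),-1)
    tiles.append(o)
print(ctr)
cv2.imwrite("pics/ortho.png",np.hstack(tiles))
im=np.load("scene.npz")["im"][215:325,270:400,::-1];cv2.imwrite("pics/crop.png",cv2.resize(im,None,fx=5,fy=5,interpolation=cv2.INTER_CUBIC))
E
python3 m.py
```

```text
scene 302 242 [0.494 0.051 0.001]
scene 345 275 [0.57  0.21  0.088]
scene 175 205 [ 0.566 -0.321 -0.004]
scene 175 150 [ 0.576 -0.241  0.277]
scene 285 185 [ 0.38  -0.069  0.044]
scene 213 290 [ 0.76  -0.031  0.097]
side 288 268 [0.542 0.026 0.002]
side 258 215 [0.555 0.19  0.072]
side 385 320 [ 0.628 -0.26   0.009]
side 375 248 [ 0.559 -0.243  0.282]
side 257 316 [ 0.358 -0.095  0.054]
side 365 230 [ 0.74  -0.053  0.098]
[0.5697231  0.20966679 0.08813703]
```

View pics/ortho.png

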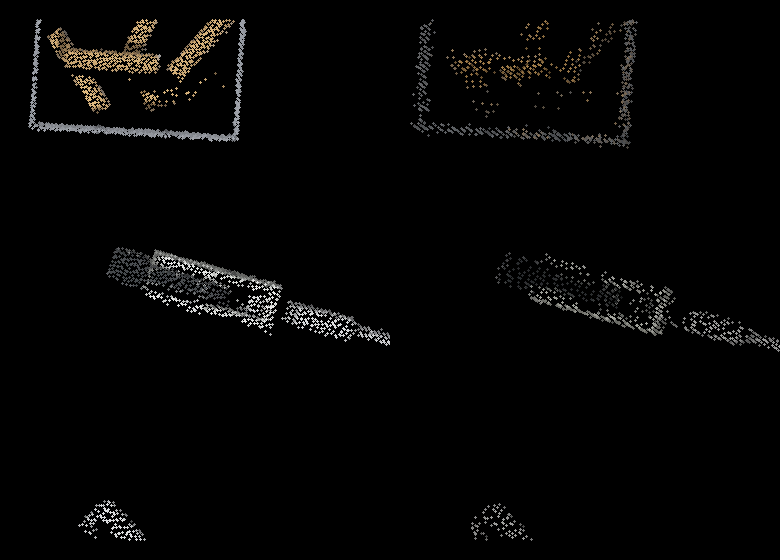

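View pics/crop.png

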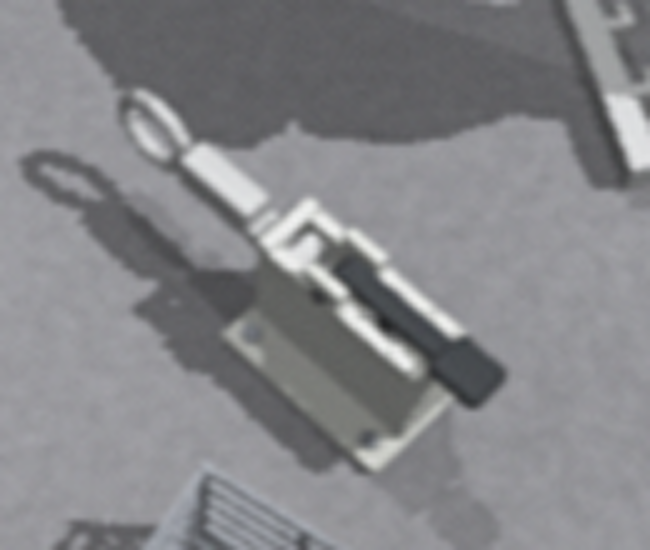

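```bash
cat > fit.py <<'E'
from h import *
from scipy.optimize import minimize
z=np.load("pc.npz");P,C,S=z["P"],z["C"].astype(int),z["S"]
# handle+eye+pawl + catch: rough axis
o=np.array([.5697,.2097])
reg=(abs(P[:,0]-.57)<.09)&(P[:,1]>.0)&(P[:,1]<.3)
for i in(0,1):
    b=reg&(S==i)
    L=C.sum(1)
    pw=b&(P[:,2]>.06)&(P[:,2]<.1)&(L<270)&(P[:,1]>.14)
    br=b&(P[:,2]>.045)&(P[:,2]<.09)&(P[:,1]<.135)
    ct=b&(P[:,2]>.05)&(P[:,2]<.1)&(P[:,1]>.14)
    q=P[pw|br][:,:2]; m=q.mean(0); v=np.linalg.svd(q-m,full_matrices=0)[2][0]; v*=np.sign(v[1])
    n=np.array([v[1],-v[0]])  # catch x = y rotated -90
    def st(mm,nm):
        s=(P[mm][:,:2]-m)@v; t=(P[mm][:,:2]-m)@n; zz=P[mm][:,2]
        print(i,nm,mm.sum(),"s",np.percentile(s,[0,1,5,50,95,99,100]).round(4),"t",np.percentile(t,[1,5,50,95,99]).round(4),"z",np.percentile(zz,[5,50,95,99]).round(4))
        return s,t,zz
    print(i,"m",m.round(4),"yaw(y axis)",np.degrees(np.arctan2(v[1],v[0])).round(2))
    st(pw,"pawl");s,t,zz=st(br,"bar");st(ct,"catch")
    for a in np.arange(s.min(),s.max(),.01):
        k=(s>=a)&(s<a+.01)
        if k.sum()>3: print("   ",a.round(3),k.sum(),t[k].min().round(4),t[k].max().round(4),zz[k].max().round(4),np.median(zz[k]).round(4))
# peg
for i in(0,1):
    b=(S==i)&(P[:,0]>.45)&(P[:,0]<.7)&(P[:,1]>-.38)&(P[:,1]<-.12)&(P[:,2]>.1)
    q=P[b];print("peg",i,len(q),q.min(0),q.max(0))
    for a in np.arange(.1,.31,.01):
        k=(q[:,2]>=a)&(q[:,2]<a+.01)
        if k.sum(): print("  z",a.round(2),k.sum(),q[k].mean(0).round(4),(np.ptp(q[k],0)).round(3))
E
python3 fit.py
```

```text
0 m [0.555 0.167] yaw(y axis) 74.48
0 pawl 298 s [0.0106 0.0156 0.0201 0.0733 0.1081 0.1102 0.1108] t [-0.0125 -0.0108 -0.0001  0.0111  0.0163] z [0.0772 0.085  0.0888 0.0899]
0 bar 277 s [-0.1332 -0.1325 -0.1268 -0.0695 -0.037  -0.0343 -0.0322] t [-0.0104 -0.0088  0.0004  0.0067  0.0073] z [0.0503 0.0668 0.0803 0.0822]
0 catch 898 s [-0.0277 -0.0202 -0.0156  0.0393  0.1022  0.1094  0.111 ] t [-0.0199 -0.0167  0.0031  0.016   0.0167] z [0.0564 0.0769 0.0877 0.0893]
    -0.133 23 -0.0058 0.0026 0.0775 0.056
    -0.123 13 -0.0056 0.0017 0.0825 0.0757
    -0.113 13 -0.0059 0.0027 0.0822 0.0805
    -0.103 20 -0.0058 0.0045 0.0837 0.0762
    -0.093 22 -0.005 0.0039 0.074 0.0663
    -0.083 31 -0.0106 0.0072 0.0712 0.0674
    -0.073 36 -0.0103 0.0074 0.0741 0.0664
    -0.063 38 -0.0119 0.0076 0.0727 0.0668
    -0.053 37 -0.0103 0.0081 0.0718 0.0669
    -0.043 43 -0.0108 0.0071 0.0714 0.0615
1 m [0.5449 0.1526] yaw(y axis) 74.2
1 pawl 186 s [-0.0049 -0.0025  0.0246  0.0748  0.1236  0.1264  0.1281] t [-0.0125 -0.0109  0.0004  0.0115  0.0178] z [0.0632 0.0842 0.0884 0.0898]
1 bar 201 s [-0.117
[... 2600 characters left out ...]
24 0.01 ]
  z 0.19 45 [ 0.626  -0.2566  0.1948] [0.023 0.024 0.01 ]
  z 0.2 43 [ 0.627  -0.2578  0.2053] [0.021 0.023 0.01 ]
  z 0.21 40 [ 0.6263 -0.258   0.2151] [0.022 0.025 0.01 ]
  z 0.22 40 [ 0.6268 -0.2592  0.2248] [0.022 0.019 0.01 ]
  z 0.23 39 [ 0.6204 -0.2579  0.2362] [0.054 0.031 0.01 ]
  z 0.24 129 [ 0.6174 -0.2535  0.2457] [0.056 0.032 0.009]
  z 0.25 81 [ 0.6001 -0.2498  0.2555] [0.053 0.037 0.01 ]
  z 0.26 80 [ 0.5972 -0.2482  0.2644] [0.041 0.032 0.01 ]
  z 0.27 29 [ 0.5702 -0.2435  0.2751] [0.03 0.01 0.01]
  z 0.28 32 [ 0.5565 -0.2407  0.2846] [0.027 0.01  0.009]
  z 0.29 45 [ 0.5402 -0.2358  0.2958] [0.026 0.014 0.01 ]
  z 0.3 7 [ 0.5373 -0.2339  0.3014] [0.005 0.006 0.003]
```

The crop shows the middle-sized bar's eye at left, its handle, the white catch, and the dark pawl with its tab at lower right. The fit gives catch origin ≈ (0.557, 0.186) with its y axis at yaw ≈ 74.4°, bar grip ≈ (0.534, 0.104, 0.057), and peg root ≈ (0.622, -0.251, 0.235) at yaw 168.5°. First I'll move above the handle.

Emit:
step_arm(
  steps=[
    [-0.467,-0.27,0.06,0,0,85.65,0.2],
    [-0.467,-0.27,0.06,0,0,85.65,0.2],
    [-0.467,-0.27,0.06,0,0,85.65,0.2],
    [-0.467,-0.27,0.06,0,0,85.65,0.2],
    [-0.467,-0.27,0.06,0,0,85.65,0.2],
  ],
  newtons=60,
)

```text
t: 0.52
tcp_pos: [0.3212, 0.3569, 0.2248]
orientation: [-1.476, -2.773, 0.0]
ft_force: [1.0, 0.7, 0.3]
finger_gap: 0.0514
finger_force: 0.0
```

```bash
cat >> h.py <<'E'
O=np.array([.557,.1863,0]);YAW=74.35
def catchR(yaw=YAW): return R.from_euler('z',yaw-90,degrees=True)
def tcp():
    s=state(); return np.array(s["tcp_pos"]),R.from_rotvec(s["orientation"])
def rel(pos,Rt):
    p,r=tcp(); print("REL",r.inv().apply(np.array(pos)-p).round(4),np.degrees((r.inv()*Rt).as_rotvec()).round(2))
def down(yaw): # tool x along yaw (catch y), y = catch x, z down
    c,s=np.cos(np.radians(yaw)),np.sin(np.radians(yaw)); return R.from_matrix(np.array([[c,s,0],[s,-c,0],[0,0,-1]]).T)
def C(x,y,z): return O+catchR().apply([x,y,z])
E
python3 -c "
from h import *
s=state();print(s['t'],s['tcp_pos'],s['joints'],s['finger_gap']);rel(C(0,-88,150)*0+C(0,-.088,.15),down(YAW))"
```

```text
0.5167 [0.32118473 0.35692702 0.22484833] [ 6.63067286e-01  1.48653075e-01 -1.81711654e-01  1.24073729e+00
 -1.47800374e-05  1.64127354e+00] 0.05141685768017807
REL [-0.3303  0.0333  0.0749] [-2.00e-02  1.00e-02  4.96e+01]
```

Emit:
step_arm(
  steps=[
    [-0.2,0.02,0.045,0,0,30,0.2],
    [-0.2,0.02,0.045,0,0,30,0.2],
    [-0.2,0.02,0.045,0,0,30,0.2],
    [-0.2,0.02,0.045,0,0,30,0.2],
    [-0.2,0.02,0.045,0,0,30,0.2],
  ],
)

```text
t: 0.93
tcp_pos: [0.4506, 0.2025, 0.1796]
orientation: [-2.146, -2.294, 0.0]
ft_force: [-0.4, 0.9, 0.1]
finger_gap: 0.051
finger_force: 0.0
```

Emit:
step_arm(
  steps=[
    [-0.106,0.0765,0.03,0,0,19.6,0.2],
    [-0.106,0.0765,0.03,0,0,19.6,0.2],
    [-0.106,0.0765,0.03,0,0,19.6,0.2],
    [-0.106,0.0765,0.03,0,0,19.6,0.2],
    [-0.106,0.0765,0.03,0,0,19.6,0.2],
  ],
)

```text
t: 1.35
tcp_pos: [0.5351, 0.102, 0.1487]
orientation: [-2.501, -1.9, 0.003]
ft_force: [0.4, 0.1, 0.2]
finger_gap: 0.0512
finger_force: 0.0
```

```bash
python3 -c "
from h import *
s=state();print(s['t'],s['tcp_pos'],s['joints'],s['finger_gap']);rel(C(0,-.088,.15),down(YAW))
im,d,p=shot('wrist');np.savez('w1.npz',im=im,d=d,**{k:np.array(v) for k,v in p.items()})
im=im[...,::-1].copy()
for a,c in ((C(0,-.085,.069),(0,0,255)),(C(0,.077,.085),(0,255,0)),(C(0,-.128,.057),(255,0,0)),(C(0,0,.086),(0,255,255))):
  u,v=proj(a,p);print(u,v);cv2.circle(im,(int(u),int(v)),3,c,-1)
cv2.imwrite('pics/w1.png',im)
"
```

```text
1.35 [0.53510571 0.10199323 0.1486827 ] [ 3.44234200e-02  2.99053630e-01 -1.81490166e-01  1.09237263e+00
 -3.01483189e-04  1.87667411e+00] 0.051208670343794706
REL [-0.0009 -0.0017 -0.0013] [-0.11  0.05  0.1 ]
277.32021886825913 229.41232341708763
277.15834833267394 -96.66586283519072
277.4427647327852 280.1454232801193
277.10021555236784 86.41700780963507
```

View pics/w1.png

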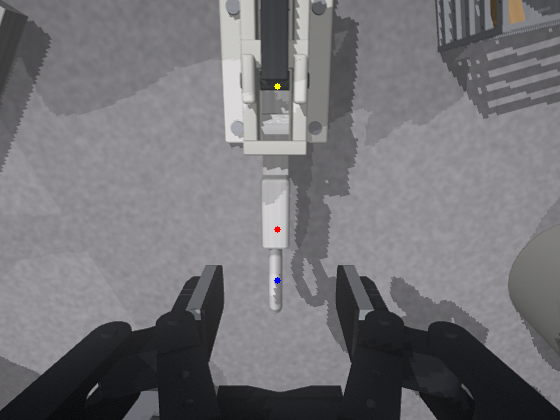

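The image shows the handle at (276, 178–248), lined up with the tool, and the pawl's hinge end near (275, 85). The handle sits about 5 mm further in than my estimate, so I'll check it with the depth.

```bash
python3 -c "
from h import *
w=np.load('w1.npz');p={k:w[k] for k in('fx','fy','cx','cy','position','rotation')}
c=catchR().inv().apply((cloud(w['d'],p)-O).reshape(-1,3)).reshape(420,560,3);im=w['im'].astype(int).sum(2)
print('col275 v: y z lum')
for v in list(range(240,322,3)): print(v,c[v,275,1:].round(4),im[v,275])
for v in (170,174,177,180,184): print(v,c[v,275].round(4),im[v,275])
for v in (138,142,146,150,152,156): print(v,c[v,260].round(4),im[v,260])
for v in(200,220): 
  k=[u for u in range(240,310) if c[v,u,2]>.06];print(v,c[v,k[0]],c[v,k[-1]])
"
```

```text
col275 v: y z lum
240 [-0.0931  0.067 ] 612
243 [-0.0949  0.0679] 609
246 [-0.0974  0.0668] 613
249 [-0.1014  0.0627] 441
252 [-0.1022  0.0657] 458
255 [-0.1034  0.0678] 537
258 [-0.1047  0.0696] 581
261 [-0.1062  0.0709] 585
264 [-0.1076  0.0726] 582
267 [-0.1088  0.0743] 580
270 [-0.1107  0.0748] 584
273 [-0.1118  0.0769] 578
276 [-0.1131  0.0784] 631
279 [-0.1153  0.0782] 630
282 [-0.1171  0.0789] 418
285 [-0.1195  0.0785] 528
288 [-0.1212  0.0792] 441
291 [-0.1225  0.0807] 420
294 [-0.1246  0.0808] 543
297 [-0.1269  0.0807] 401
300 [-0.13    0.0793] 506
303 [-0.1328  0.0784] 464
306 [-0.1352  0.0781] 543
309 [-0.1379  0.0776] 512
312 [-0.1451  0.0704] 393
315 [-0.196   0.0003] 432
318 [-0.1992  0.0003] 438
321 [-2.026e-01  2.000e-04] 428
170 [-0.0016 -0.0491  0.0569] 539
174 [-0.0016 -0.0515  0.0579] 518
177 [-0.0015 -0.0523  0.0633] 388
180 [-0.0015 -0.0534  0.0666] 536
184 [-0.0014 -0.0554  0.0689] 537
138 [-0.0111 -0.0296  0.0519] 336
142 [-0.0098 -0.0293  0.0765] 596
146 [-0.0097 -0.0313  0.0782] 587
150 [-0.0098 -0.0337  0.0773] 577
152 [-0.0098 -0.0349  0.0769] 578
156 [-0.0143 -0.049   0.0012] 451
200 [-0.00966325 -0.06649532  0.06578886] [ 0.00727809 -0.06617846  0.06670257]
220 [-0.00979985 -0.07955967  0.06652254] [ 0.0017565  -0.00622398  0.27443708]
```

Emit:
step_arm(
  steps=[
    [0.0026,-0.0027,0.03,0,0,0,0.2],
    [0.0026,-0.0027,0.06,0,0,0,0.2],
    [0.0026,-0.0027,0.0935,0,0,0,0.2],
    [0.0026,-0.0027,0.0935,0,0,0,0.2],
    [0.0026,-0.0027,0.0935,0,0,0,-0.8],
  ],
)

```text
t: 1.82
tcp_pos: [0.5305, 0.1087, 0.0565]
orientation: [-2.495, -1.906, 0.004]
ft_force: [0.9, 0.7, 0.3]
finger_gap: 0.0406
finger_force: 0.0
```

Emit:
step_arm(
  steps=[
    [0,0,0,0,0,0,-0.8],
    [0,0,0,0,0,0,-0.8],
    [0,0,0,0,0,0,-0.8],
    [0,0,0,0,0,0,-0.8],
    [0.001,0,0,0,0,0,-0.8],
  ],
)

```text
t: 2.23
tcp_pos: [0.5333, 0.1084, 0.0588]
orientation: [2.496, 1.903, 0.003]
ft_force: [-2.1, -7.5, 11.1]
finger_gap: 0.0167
finger_force: 60.6
```

Emit:
step_arm(
  steps=[
    [0.002,0,0,0,0,0,-0.8],
    [0.004,0,0,0,0,0,-0.8],
    [0.006,0,0,0,0,0,-0.8],
    [0.007,0,0,0,0,0,-0.8],
    [0.007,0,0,0,0,0,-0.8],
  ],
)

```text
t: 2.65
tcp_pos: [0.5351, 0.1139, 0.0591]
orientation: [2.496, 1.901, 0.001]
ft_force: [-3.2, -10.0, 13.6]
finger_gap: 0.0169
finger_force: 60.9
```

Emit:
step_arm(
  steps=[
    [0.001,0,-0.001,0,0,0,-0.8],
    [0.002,0,-0.002,0,0,0,-0.8],
    [0.003,0,-0.002,0,0,0,-0.8],
    [0.003,0,-0.002,0,0,0,-0.8],
    [0.003,0,-0.002,0,0,0,-0.8],
  ],
)

```text
t: 3.07
tcp_pos: [0.5352, 0.1182, 0.0594]
orientation: [2.497, 1.905, 0.001]
ft_force: [-2.3, -3.7, 6.4]
finger_gap: 0.0173
finger_force: 59.8
```

Emit:
step_arm(
  steps=[
    [0.001,0,0,0,0,0,-0.8],
    [0.0015,0,0,0,0,0,-0.8],
    [0.0015,0,0,0,0,0,-0.8],
    [0.0015,0,0,0,0,0,-0.8],
  ],
)

```text
t: 3.4
tcp_pos: [0.5353, 0.1185, 0.0594]
orientation: [2.497, 1.903, -0.002]
ft_force: [-4.1, -10.2, 8.0]
finger_gap: 0.0171
finger_force: 60.2
```

Emit:
step_arm(
  steps=[
    [0.001,0,0,0,0,0,-0.8],
    [0.002,0,0,0,0,0,-0.8],
    [0.002,0,0,0,0,0,-0.8],
    [0.002,0,0,0,0,0,-0.8],
  ],
)

```text
t: 3.73
tcp_pos: [0.5353, 0.1187, 0.0594]
orientation: [2.496, 1.9, -0.007]
ft_force: [-5.8, -20.9, 11.0]
finger_gap: 0.0172
finger_force: 60.6
```

Emit:
step_arm(
  steps=[
    [0.001,0,0,0,0,0,-0.8],
    [0.002,0,0,0,0,0,-0.8],
    [0.002,0,0,0,0,0,-0.8],
    [0.002,0,0,0,0,0,-0.8],
  ],
)

```text
t: 4.07
tcp_pos: [0.5352, 0.1188, 0.0594]
orientation: [2.496, 1.897, -0.012]
ft_force: [-8.7, -30.8, 13.0]
finger_gap: 0.0172
finger_force: 61.0
```

Emit:
step_arm(
  steps=[
    [-0.005,0,0,0,0,0,-0.8],
    [-0.005,0,0,0,0,0,0.25],
    [-0.005,0,0,0,0,0,0.25],
    [-0.005,0,-0.03,0,0,0,0.25],
    [-0.005,0,-0.07,0,0,0,0.25],
  ],
)

```text
t: 4.48
tcp_pos: [0.5332, 0.1192, 0.1266]
orientation: [-2.494, -1.903, 0.008]
ft_force: [1.3, -0.0, -0.2]
finger_gap: 0.0535
finger_force: 0.0
```

Emit:
step_arm(
  steps=[
    [0.04,0,-0.03,0,0,0,0.25],
    [0.08,0,-0.03,0,0,0,0.25],
    [0.12,0,-0.03,0,0,0,0.25],
    [0.12,0,-0.03,0,0,0,0.25],
    [0.12,0,-0.03,0,0,0,0.25],
  ],
)

```text
t: 4.9
tcp_pos: [0.5668, 0.2374, 0.1581]
orientation: [-2.494, -1.91, -0.0]
ft_force: [-0.4, -1.3, -0.2]
finger_gap: 0.0532
finger_force: 0.0
```

```bash
cat >> h.py <<'E'
O=np.array([.557,.1899,0])
E
python3 -c "
from h import *
s=state();print(s['t'],s['tcp_pos'],s['finger_gap']);rel(C(0,.080,.083),down(YAW))
im,d,p=shot('wrist')
c=catchR().inv().apply((cloud(d,p)-O).reshape(-1,3)).reshape(420,560,3);L=im.astype(int).sum(2)
k=(c[...,2]>.07)&(c[...,2]<.1)&(abs(c[...,0])<.03)&(c[...,1]>.066)&(c[...,1]<.12)
q=c[k];print(k.sum(),q.min(0),q.max(0),np.median(q,0))
h=(c[...,2]>.06)&(c[...,2]<.075)&(c[...,1]<-.04)&(c[...,1]>-.13)&(abs(c[...,0])<.02)
print('handle',h.sum(),c[h].min(0) if h.any() else 0,c[h].max(0) if h.any() else 0)
"
```

```text
4.9 [0.56679547 0.23743884 0.15814934] 0.053207327836836966
REL [0.0315 0.0037 0.0752] [-0.03 -0.02  0.54]
1894 [-0.01314124  0.06600882  0.07719974] [0.01285801 0.09216925 0.08661007] [-6.25172676e-05  7.98995684e-02  8.44834393e-02]
handle 1054 [-0.01054084 -0.09147676  0.06432686] [ 0.00751558 -0.04592528  0.07050308]
```

Emit:
step_arm(
  steps=[
    [0.0315,0.0037,0.03,0,0,0.5,0.25],
    [0.0315,0.0037,0.06,0,0,0.5,0.25],
    [0.0315,0.0037,0.0745,0,0,0.5,0.25],
    [0.0315,0.0037,0.0745,0,0,0.5,0.25],
    [0.0315,0.0037,0.0745,0,0,0.5,-0.6],
  ],
  newtons=25,
)

```text
t: 5.37
tcp_pos: [0.5782, 0.2629, 0.0838]
orientation: [-2.507, -1.893, 0.003]
ft_force: [-0.4, -0.0, 0.1]
finger_gap: 0.0426
finger_force: 0.0
```

Emit:
step_arm(
  steps=[
    [0,0,0,0,0,0,-0.6],
    [0,0,0,0,0,0,-0.6],
    [0,0,0,0,0,0,-0.6],
    [0,0,0,0,0,0,-0.6],
    [0,0,-0.002,0,0,0,-0.6],
  ],
)

```text
t: 5.78
tcp_pos: [0.5778, 0.2637, 0.0874]
orientation: [-2.506, -1.894, 0.0]
ft_force: [-4.6, -1.3, -3.8]
finger_gap: 0.0252
finger_force: 26.7
```

Emit:
step_arm(
  steps=[
    [0,0,-0.005,0,0,0,-0.6],
    [-0.001,0,-0.01,0,0,0,-0.6],
    [-0.002,0,-0.015,0,0,0,-0.6],
    [-0.002,0,-0.015,0,0,0,-0.6],
  ],
)

```text
t: 6.12
tcp_pos: [0.5771, 0.261, 0.1026]
orientation: [-2.507, -1.893, 0.003]
ft_force: [-6.6, -2.4, -5.1]
finger_gap: 0.0256
finger_force: 26.3
```

```bash
python3 -c "
from h import *
p,r=tcp();print(catchR().inv().apply(p-O),state()['ft_force'],state()['finger_gap'])
rel(C(0,.08,.084),down(YAW))
for a in range(0,110,7):
  print(a,(80.6*np.cos(np.radians(a+7))).round(1),(73.5+80.6*np.sin(np.radians(a+7))).round(1))"
```

```text
[0.00015578 0.073853   0.10256656] [-6.56316163 -2.41740355 -5.09801556] 0.025578459947878218
REL [ 0.0062 -0.0002  0.0186] [-0.07  0.08 -0.22]
0 80.0 83.3
7 78.2 93.0
14 75.2 102.4
21 71.2 111.3
28 66.0 119.7
35 59.9 127.4
42 52.9 134.3
49 45.1 140.3
56 36.6 145.3
63 27.6 149.2
70 18.1 152.0
77 8.4 153.7
84 -1.4 154.1
91 -11.2 153.3
98 -20.9 151.4
105 -30.2 148.2
```

Emit:
step_arm(
  steps=[
    [-0.005,0,-0.0107,0,0,0,-0.6],
    [-0.013,0,-0.022,0,0,0,-0.6],
    [-0.0228,0,-0.0318,0,0,0,-0.6],
    [-0.0341,0,-0.0398,0,0,0,-0.6],
    [-0.0341,0,-0.0398,0,0,0,-0.6],
  ],
)

```text
t: 6.53
tcp_pos: [0.5679, 0.228, 0.1443]
orientation: [-2.506, -1.893, -0.003]
ft_force: [-7.7, 4.0, 1.3]
finger_gap: 0.025
finger_force: 26.7
```

```bash
python3 -c "
from h import *
p,r=tcp();q=catchR().inv().apply(p-O);print(q,state()['ft_force'],state()['finger_gap'],np.hypot(q[1],q[2]-.0735),np.degrees(np.arctan2(q[2]-.0735,q[1])))
im,d,p=shot('scene');cv2.imwrite('pics/s2.png',cv2.resize(im[180:340,250:460,::-1],None,fx=3.5,fy=3.5))
"
```

```text
[0.00022984 0.03965464 0.14434999] [-7.69018744  3.96208488  1.27014712] 0.025012021152886452 0.08119244063081998 60.764320990995095
```

View pics/s2.png

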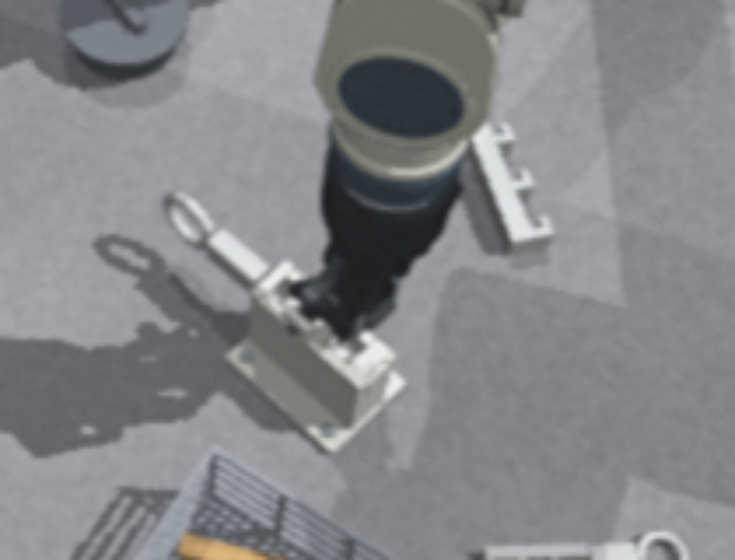

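The pawl's tab has left the catch's end and follows the gripper between the straps; the bar is still pushed in. I'll carry on along the arc.

Emit:
step_arm(
  steps=[
    [-0.0122,0,-0.0048,0,0,0,-0.6],
    [-0.0257,0,-0.0085,0,0,0,-0.6],
    [-0.0397,0,-0.0097,0,0,0,-0.6],
    [-0.0537,0,-0.0085,0,0,0,-0.6],
    [-0.0537,0,-0.0085,0,0,0,-0.6],
  ],
)

```text
t: 7.0
tcp_pos: [0.5535, 0.1765, 0.1531]
orientation: [-2.507, -1.894, -0.006]
ft_force: [-10.0, 4.4, 8.3]
finger_gap: 0.0253
finger_force: 25.4
```

Emit:
step_arm(
  steps=[
    [-0.006,0,0.0015,0,0,0,-0.6],
    [-0.011,0,0.003,0,0,0,-0.6],
    [-0.011,0,0.003,0,0,0,-0.6],
  ],
)

```text
t: 7.25
tcp_pos: [0.5507, 0.1666, 0.1502]
orientation: [2.506, 1.894, 0.006]
ft_force: [-10.7, 4.1, 11.3]
finger_gap: 0.0254
finger_force: 25.3
```

```bash
python3 -c "
from h import *
p,r=tcp();q=catchR().inv().apply(p-O);print(q,state()['ft_force'],state()['finger_gap'],np.hypot(q[1],q[2]-.0735),np.degrees(np.arctan2(q[2]-.0735,q[1])))
"
```

```text
[ 0.00022539 -0.02413646  0.15022351] [-10.6533307    4.09974916  11.31246817] 0.025389181089463767 0.08043049853741445 107.46306103190149
```

Emit:
step_arm(
  steps=[
    [0,0,0,0,0,0,0.3],
    [0,0,0,0,0,0,0.3],
    [0,0,0,0,0,0,0.3],
    [0,0,-0.02,0,0,0,0.3],
    [0,0,-0.06,0,0,0,0.3],
  ],
)

```text
t: 7.67
tcp_pos: [0.5497, 0.1663, 0.2037]
orientation: [-2.504, -1.892, 0.01]
ft_force: [1.1, 0.6, -0.1]
finger_gap: 0.056
finger_force: 0.0
```

Emit:
step_arm(
  steps=[
    [-0.02,0,-0.015,0,0,0,0.3],
    [-0.05,0,-0.015,0,0,0,0.3],
    [-0.065,0,-0.015,0,0,0,0.3],
    [-0.065,0,-0.015,0,0,0,0.3],
  ],
)

```text
t: 8.0
tcp_pos: [0.5333, 0.1021, 0.2226]
orientation: [2.507, 1.89, 0.001]
ft_force: [0.2, 0.7, -0.5]
finger_gap: 0.0555
finger_force: 0.0
```

```bash
python3 -c "
from h import *
rel(C(0,-.0815,.055),down(YAW))
p,r=tcp();print(catchR().inv().apply(p-O),state()['t'])
im,d,p=shot('side');
c=catchR().inv().apply((cloud(d,p)-O).reshape(-1,3)).reshape(420,560,3)
k=(c[...,2]>.1)&(c[...,2]<.18)&(abs(c[...,0])<.025)&(abs(c[...,1])<.06);q=c[k];print(k.sum(),q.min(0),q.max(0)) if k.any() else 0
im2,d2,p2=shot('scene');a=[cv2.resize(i,(400,400)) for i in(im[160:280,210:330,::-1],im2[200:320,280:400,::-1])]
c=catchR().inv().apply((cloud(d2,p2)-O).reshape(-1,3)).reshape(420,560,3)
k=(c[...,2]>.1)&(c[...,2]<.18)&(abs(c[...,0])<.025)&(abs(c[...,1])<.06);q=c[k];print(k.sum(),q.min(0),q.max(0)) if k.any() else 0
cv2.imwrite('pics/s3.png',np.hstack(a))
"
```

```text
REL [ 0.0095 -0.0013  0.1676] [ 0.1   0.02 -0.32]
[ 0.00089557 -0.09096944  0.22262322] 8.0
112 [-0.01297433 -0.03451819  0.10114951] [0.01164875 0.00702394 0.16581796]
213 [-0.01016597 -0.033256    0.10106632] [0.0168951  0.00588376 0.167473  ]
```

View pics/s3.png

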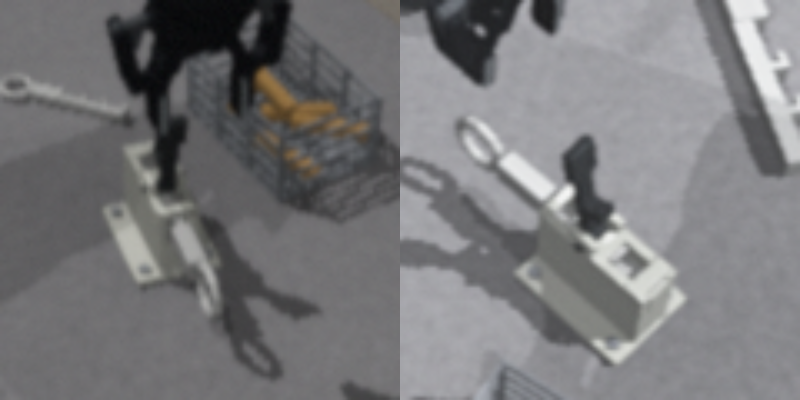

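The pawl stands laid back over the straps in both views (its end near (172,135) left, (578,150) right), and the bar is free. Now I'll grip the handle.

Emit:
step_arm(
  steps=[
    [0.007,-0.0018,0.03,0,0,0,0.2],
    [0.007,-0.0018,0.07,0,0,0,0.2],
    [0.007,-0.0018,0.11,0,0,0,0.2],
    [0.007,-0.0018,0.145,0,0,0,0.2],
    [0.007,-0.0018,0.163,0,0,0,0.2],
  ],
)

```text
t: 8.52
tcp_pos: [0.532, 0.1124, 0.0545]
orientation: [-2.503, -1.894, 0.006]
ft_force: [-0.5, 0.3, -1.0]
finger_gap: 0.0517
finger_force: 0.0
```

Emit:
step_arm(
  steps=[
    [0,0,0,0,0,0,0.2],
    [0,0,0,0,0,0,-0.9],
    [0,0,0,0,0,0,-0.9],
    [0,0,0,0,0,0,-0.9],
    [0,0,0,0,0,0,-0.9],
  ],
  newtons=70,
)

```text
t: 8.93
tcp_pos: [0.5347, 0.112, 0.0604]
orientation: [2.505, 1.894, 0.005]
ft_force: [-0.3, 1.3, 5.1]
finger_gap: 0.0167
finger_force: 69.9
```

Emit:
step_arm(
  steps=[
    [0,0,0,0,0,0,-0.9],
    [-0.002,0,-0.0005,0,0,0,-0.9],
    [-0.006,0,-0.0005,0,0,0,-0.9],
    [-0.012,0,-0.0005,0,0,0,-0.9],
    [-0.018,0,-0.0005,0,0,0,-0.9],
  ],
)

```text
t: 9.35
tcp_pos: [0.529, 0.0941, 0.0596]
orientation: [2.506, 1.894, 0.002]
ft_force: [0.5, 3.0, 3.4]
finger_gap: 0.0167
finger_force: 69.8
```

```bash
python3 -c "
from h import *
p,r=tcp();print(catchR().inv().apply(p-O),state()['ft_force'],state()['finger_gap'])
rel(C(0,-.21,p[2]),down(YAW))"
```

```text
[-0.0011019  -0.09983325  0.05955945] [0.48480253 2.95793144 3.3760536 ] 0.016732548735972436
REL [-1.102e-01  1.400e-03 -1.000e-04] [ 0.06 -0.05 -0.17]
```

Emit:
step_arm(
  steps=[
    [-0.015,0,0,0,0,0,-0.9],
    [-0.03,0,0,0,0,0,-0.9],
    [-0.045,0,0,0,0,0,-0.9],
    [-0.06,0,0,0,0,0,-0.9],
    [-0.075,0,0,0,0,0,-0.9],
  ],
)

```text
t: 9.77
tcp_pos: [0.5074, 0.0207, 0.0587]
orientation: [2.507, 1.893, -0.002]
ft_force: [0.3, -0.3, -2.9]
finger_gap: 0.0163
finger_force: 69.0
```

Emit:
step_arm(
  steps=[
    [-0.015,0,0,0,0,0,-0.9],
    [-0.03,0,0,0,0,0,-0.9],
    [-0.05,0,0,0,0,0,-0.9],
    [-0.05,0,0,0,0,0,-0.9],
    [-0.05,0,0,0,0,0,-0.9],
  ],
)

```text
t: 10.18
tcp_pos: [0.4937, -0.0272, 0.0587]
orientation: [-2.508, -1.891, 0.002]
ft_force: [-0.0, 0.3, -2.5]
finger_gap: 0.0169
finger_force: 69.0
```

Emit:
step_arm(
  steps=[
    [0,0,-0.03,0,0,0,-0.9],
    [0,0,-0.07,0,0,0,-0.9],
    [0,0,-0.11,0,0,0,-0.9],
    [0,0,-0.15,0,0,0,-0.9],
    [0,0,-0.19,0,0,0,-0.9],
  ],
)

```text
t: 10.6
tcp_pos: [0.4938, -0.0255, 0.2508]
orientation: [-2.506, -1.894, 0.001]
ft_force: [1.8, 0.1, -3.3]
finger_gap: 0.0167
finger_force: 69.1
```

```bash
python3 -c "
from h import *
p,r=tcp();q=catchR().inv().apply(p-O);print(q,state()['ft_force'],state()['finger_gap'])
cs=catchR(); T=r.as_matrix()
res=[]
for n in('scene','side','wrist'):
  im,d,pp=shot(n);c=(cloud(d,pp)-p)@T
  L=im.astype(int).sum(2)
  k=(abs(c[...,0])<.2)&(abs(c[...,1])<.03)&(c[...,2]>-.03)&(c[...,2]<.04)&(d>0)&((c[...,0]<-.02)|(c[...,0]>.016))
  x=c[k];print(n,k.sum(), x.min(0).round(4) if k.any() else 0,x.max(0).round(4) if k.any() else 0)
  if k.any():
    for a in np.arange(-.08,.2,.02):
      m=(x[:,0]>=a)&(x[:,0]<a+.02)
      if m.any(): print('  ',a.round(2),m.sum(),x[m].min(0).round(4),x[m].max(0).round(4))
"
```

```text
[-0.00274234 -0.22441473  0.25077836] [ 1.8372539   0.05386089 -3.31653737] 0.016740445351505026
scene 506 [-0.051  -0.0085 -0.0221] [0.1342 0.0126 0.0196]
   -0.06 1 [-0.051  -0.0009  0.0196] [-0.051  -0.0009  0.0196]
   -0.04 2 [-0.0393  0.007  -0.0221] [-0.0386  0.0091 -0.0176]
   0.0 17 [ 0.0163 -0.0053 -0.0114] [0.0197 0.0121 0.015 ]
   0.02 93 [ 0.0203 -0.007  -0.0115] [0.0396 0.0126 0.0142]
   0.04 58 [ 0.0405 -0.0072 -0.0097] [0.0596 0.0107 0.0151]
   0.06 91 [ 0.06   -0.0085 -0.0117] [0.0794 0.0117 0.0185]
   0.08 75 [ 0.08   -0.0068 -0.0128] [0.1    0.0113 0.0127]
   0.1 80 [ 0.1    -0.0085 -0.0135] [0.1194 0.0108 0.0153]
   0.12 89 [ 0.1203 -0.0068 -0.0128] [0.1342 0.0103 0.0122]
side 250 [-0.0654 -0.0078 -0.0298] [0.1352 0.0095 0.0181]
   -0.08 33 [-0.0654 -0.0028 -0.0236] [-0.06    0.0058  0.0089]
   -0.06 55 [-0.0595 -0.0023 -0.0292] [-0.0403  0.0069  0.0181]
   -0.04 68 [-0.0394 -0.0031 -0.0298] [-0.0201  0.0072  0.0173]
   0.02 4 [ 0.0212  0.0077 -0.0186] [ 0.0278  0.0095 -0.0139]
   0.04 4 [ 0.0555 -0.0065 -0.0177] [ 0.0599 -0.004  -0.0028]
   0.06 26 [ 0.061  -0.0074 -0.0184] [ 0.0791 -0.0008  0.0031]
   0.08 13 [ 0.0817 -0.0063 -0.0095] [0.0948 0.0007 0.0065]
   0.1 3 [ 0.1166 -0.0061 -0.0076] [ 0.1196 -0.0031 -0.0059]
   0.12 44 [ 0.121  -0.0078 -0.0215] [0.1352 0.0075 0.0022]
wrist 13510 [-0.0304 -0.0065 -0.0227] [0.1119 0.0114 0.008 ]
   -0.04 657 [-0.0304 -0.0013 -0.0227] [-0.02    0.0073 -0.0107]
   0.0 418 [ 0.016  -0.0062 -0.0134] [ 0.02    0.0114 -0.0086]
   0.02 2662 [ 0.02   -0.0065 -0.0142] [0.04   0.0114 0.008 ]
   0.04 2065 [ 0.04   -0.0057 -0.0032] [0.0597 0.0103 0.0012]
   0.06 2656 [ 0.0614 -0.0058 -0.0147] [0.0798 0.0103 0.0007]
   0.08 3314 [ 0.0801 -0.006  -0.0158] [0.1    0.0101 0.0004]
   0.1 1738 [ 0.1    -0.0061 -0.0155] [ 0.1119  0.01   -0.0004]
```

```bash
cat > peg.py <<'E'
from h import *
from scipy.optimize import least_squares
z=np.load("pc.npz");P,S=z["P"],z["S"]
def fit(m):
    Q=P[m]
    def f(a):
        d=np.array([np.cos(a[3])*np.cos(np.radians(35)),np.sin(a[3])*np.cos(np.radians(35)),np.sin(np.radians(35))])
        r=np.array([a[0],a[1],a[2]]); v=Q-r; s=v@d
        return np.linalg.norm(v-s[:,None]*d,axis=1)-.006
    o=least_squares(f,[.578,-.242,.2660,np.radians(168.5)],loss='soft_l1',f_scale=.002)
    return o.x,np.sqrt(np.mean(o.fun**2))
base=(abs(P[:,0]-.562)<.032)&(abs(P[:,1]+.238)<.03)&(P[:,2]>.268)&(P[:,2]<.31)
for m,n in((base&(S==0),'scene'),(base&(S==1),'side'),(base,'both')):
    a,e=fit(m);d=np.array([np.cos(a[3])*.81915,np.sin(a[3])*.81915,.57358])
    t=(.298-a[2])/d[2]; print(n,m.sum(),"tip@z.298",(a[:3]+t*d).round(4),np.degrees(a[3]).round(2),e.round(4),'max along past tip',((P[m]-a[:3]-t*d)@d).max().round(4))
E
python3 peg.py
```

```text
scene 134 tip@z.298 [ 0.5371 -0.2356  0.298 ] 169.65 0.0017 max along past tip 0.0016
side 117 tip@z.298 [ 0.535  -0.2322  0.298 ] 168.37 0.0014 max along past tip 0.0028
both 251 tip@z.298 [ 0.5359 -0.2331  0.298 ] 168.3 0.0018 max along past tip 0.0037
```

```bash
cat >> h.py <<'E'
TIP=np.array([.5355,-.2335,.2985]);PY=np.radians(168.7);PD=np.array([np.cos(PY)*.81915,np.sin(PY)*.81915,.57358])
EYE=np.array([-.0395,.002,-.0025])
def hang(al,phi,along,extra=(0,0,0)):
    h=np.array([np.sin(PY),-np.cos(PY),0]); k=np.array([-np.cos(PY),-np.sin(PY),0]) # k toward root
    a=np.radians(al); y=np.cos(a)*k-np.sin(a)*np.array([0,0,1]); y/=np.linalg.norm(y)
    Rm=R.from_matrix(np.array([h,y,np.cross(h,y)]).T)*R.from_euler('y',-phi,degrees=True)
    eye=TIP+(along-.110)*PD+np.array(extra)
    return eye-Rm.apply(EYE),Rm
E
python3 -c "
from h import *
for a,f,l in((15,60,.15),(15,60,.055)):
  t,r=hang(a,f,l);print(t.round(3),r.as_matrix().round(2).tolist());rel(t,r)
print(state()['joints'].round(2))"
```

```text
[ 0.496 -0.208  0.288] [[-0.12, 0.95, -0.3], [0.53, -0.19, -0.82], [-0.84, -0.26, -0.48]]
REL [-0.1748  0.05   -0.0358] [ 11.53 -60.17 -12.09]
[ 0.572 -0.223  0.233] [[-0.12, 0.95, -0.3], [0.53, -0.19, -0.82], [-0.84, -0.26, -0.48]]
REL [-0.1687  0.1273  0.0191] [ 11.53 -60.17 -12.09]
[-0.22  0.16 -0.1   1.31 -0.    1.63]
```

Emit:
step_arm(
  steps=[
    [-0.02,0,-0.03,11.5,-60.2,-12.1,-0.9],
    [-0.04,0,-0.05,11.5,-60.2,-12.1,-0.9],
    [-0.05,0,-0.07,11.5,-60.2,-12.1,-0.9],
    [-0.05,0,-0.07,11.5,-60.2,-12.1,-0.9],
    [-0.05,0,-0.07,11.5,-60.2,-12.1,-0.9],
  ],
)

```text
t: 11.17
tcp_pos: [0.4815, -0.0743, 0.3195]
orientation: [2.092, 1.798, -0.788]
ft_force: [0.2, -0.8, -2.9]
finger_gap: 0.0167
finger_force: 69.5
```

```bash
python3 -c "
from h import *
t,r=hang(15,60,.16);t=t+[0,.06,.04];rel(t,r)
print(state()['joints'].round(2),state()['finger_gap'])"
```

```text
REL [-0.0664  0.0181  0.0255] [  4.76 -25.37  -5.  ]
[-0.02  0.3   0.12  1.65 -0.57  1.78] 0.016724589114872578
```

Emit:
step_arm(
  steps=[
    [-0.066,0.018,0.0255,4.8,-25.4,-5,-0.9],
    [-0.066,0.018,0.0255,4.8,-25.4,-5,-0.9],
    [-0.066,0.018,0.0255,4.8,-25.4,-5,-0.9],
    [-0.066,0.018,0.0255,4.8,-25.4,-5,-0.9],
    [-0.066,0.018,0.0255,4.8,-25.4,-5,-0.9],
  ],
)

```text
t: 11.58
tcp_pos: [0.4873, -0.1446, 0.3279]
orientation: [1.713, 1.648, -1.264]
ft_force: [-0.2, 0.5, -3.9]
finger_gap: 0.017
finger_force: 69.7
```

```bash
python3 -c "
from h import *
t,r=hang(15,60,.16);rel(t,r)
print(state()['joints'].round(2),state()['finger_gap'])"
```

```text
REL [-0.0043  0.0215  0.067 ] [-0.3  -0.01  0.58]
[ 0.    0.43  0.07  1.77 -0.97  1.91] 0.016981748513534595
```

Emit:
step_arm(
  steps=[
    [-0.0043,0.0215,0.03,-0.3,0,0.6,-0.9],
    [-0.0043,0.0215,0.067,-0.3,0,0.6,-0.9],
    [-0.0043,0.0215,0.067,-0.3,0,0.6,-0.9],
    [-0.0043,0.0215,0.067,-0.3,0,0.6,-0.9],
  ],
)

```text
t: 11.92
tcp_pos: [0.487, -0.2077, 0.2966]
orientation: [1.727, 1.635, -1.242]
ft_force: [-0.5, 1.1, -2.6]
finger_gap: 0.0168
finger_force: 69.6
```

```bash
python3 -c "
from h import *
t,r=hang(15,60,.16);rel(t,r);t,r=hang(15,60,.055);rel(t,r)
print(state()['joints'].round(2),state()['finger_gap'])
p,r=tcp();o=[]
ring=[r.apply(EYE+[.0215*np.cos(a),0,.0215*np.sin(a)])+p for a in np.arange(0,6.28,.4)]
peg=[TIP+(l-.11)*PD for l in np.linspace(.03,.17,8)]
for n in('scene','side'):
  im,d,pp=shot(n);c=(cloud(d,pp)-p)@r.as_matrix()-EYE
  k=(d>0)&(np.hypot(c[...,0],c[...,2])<.035)&(abs(c[...,1])<.015)&(c[...,0]<.012)
  x=c[k];print(n,k.sum(),np.percentile(x,[2,50,98],axis=0).round(4).tolist())
  b=im[...,::-1].copy();u0,v0=[int(q) for q in proj(p+r.apply(EYE),pp)]
  big=cv2.resize(b[max(v0-50,0):v0+50,u0-50:u0+50],(400,400),interpolation=cv2.INTER_CUBIC);vo=max(v0-50,0)
  for pts,col in((ring,(0,0,255)),(peg,(0,255,0))):
    for a in pts:
      u,v=proj(a,pp);cv2.circle(big,(int((u-u0+50)*4+2),int((v-vo)*4+2)),2,col,-1)
  o.append(big)
cv2.imwrite('pics/s4.png',np.hstack(o))"
```

```text
REL [ 0.0034  0.0013 -0.0001] [ 0.11 -0.48 -0.52]
REL [0.0353 0.0997 0.0183] [ 0.11 -0.48 -0.52]
[-0.11  0.4  -0.03  1.53 -1.01  1.73] 0.016751649888211893
scene 130 [[-0.027, -0.004, -0.0183], [-0.0065, 0.001, -0.0026], [0.0113, 0.0048, 0.0306]]
side 192 [[-0.027, -0.0077, -0.0159], [-0.0143, -0.0048, 0.0098], [0.0111, 0.0003, 0.0312]]
```

View pics/s4.png

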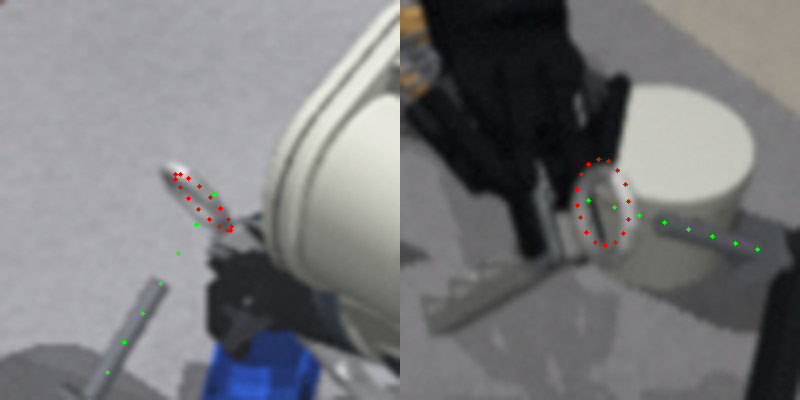

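Left (scene): the ring is at about (200,200), with the peg's tip at (160,284) on its extended axis. Right (side): the ring is at (605,208), about 5 px below the prediction, so I'll correct the eye offset and insert.

```bash
echo "EYE=np.array([-.0405,.0005,.003])" >> h.py; python3 -c "
from h import *
for l in(.13,.09,.058):
  t,r=hang(15,60,l);rel(t,r)"
```

```text
REL [0.0144 0.0304 0.0015] [ 0.25 -0.4  -0.57]
REL [0.0266 0.0679 0.0086] [ 0.25 -0.4  -0.57]
REL [0.0363 0.0978 0.0143] [ 0.25 -0.4  -0.57]
```

Emit:
step_arm(
  steps=[
    [0.0072,0.015,0.0007,0.2,-0.4,-0.6,-0.9],
    [0.0144,0.0304,0.0015,0.2,-0.4,-0.6,-0.9],
    [0.0205,0.049,0.005,0.2,-0.4,-0.6,-0.9],
    [0.0266,0.0679,0.0086,0.2,-0.4,-0.6,-0.9],
    [0.0266,0.0679,0.0086,0.2,-0.4,-0.6,-0.9],
  ],
)

```text
t: 12.43
tcp_pos: [0.5494, -0.212, 0.2522]
orientation: [1.713, 1.642, -1.254]
ft_force: [-0.9, 0.9, -3.0]
finger_gap: 0.0161
finger_force: 69.7
```

```bash
python3 -c "
from h import *
for l in(.09,.075,.058):
  t,r=hang(15,60,l);rel(t,r)
print(state()['joints'].round(2))
p,r=tcp();o=[]
peg=[TIP+(l-.11)*PD for l in np.linspace(.03,.11,5)]
for n in('scene','side'):
  im,d,pp=shot(n);b=im[...,::-1].copy();u0,v0=[int(q) for q in proj(p+r.apply(EYE),pp)]
  c=(cloud(d,pp)-p)@r.as_matrix()-EYE
  k=(d>0)&(np.hypot(c[...,0],c[...,2])<.035)&(abs(c[...,1])<.008)&(c[...,0]<.012)
  x=c[k];print(n,k.sum(),np.percentile(x,[2,50,98],axis=0).round(4).tolist())
  o.append(cv2.resize(b[max(v0-40,0):v0+40,u0-40:u0+40],(400,400),interpolation=cv2.INTER_CUBIC))
cv2.imwrite('pics/s5.png',np.hstack(o))"
```

```text
REL [-0.0021 -0.0028 -0.0002] [0.07 0.04 0.13]
REL [0.0023 0.0113 0.0024] [0.07 0.04 0.13]
REL [0.0073 0.0273 0.0053] [0.07 0.04 0.13]
[-0.11  0.53  0.07  1.51 -1.02  1.73]
scene 115 [[-0.0259, -0.0065, -0.0216], [-0.0084, 0.0028, -0.0103], [0.0111, 0.0073, 0.0238]]
side 187 [[-0.0268, -0.0078, -0.0206], [-0.0104, -0.0044, 0.0035], [0.0105, 0.0055, 0.0265]]
```

View pics/s5.png

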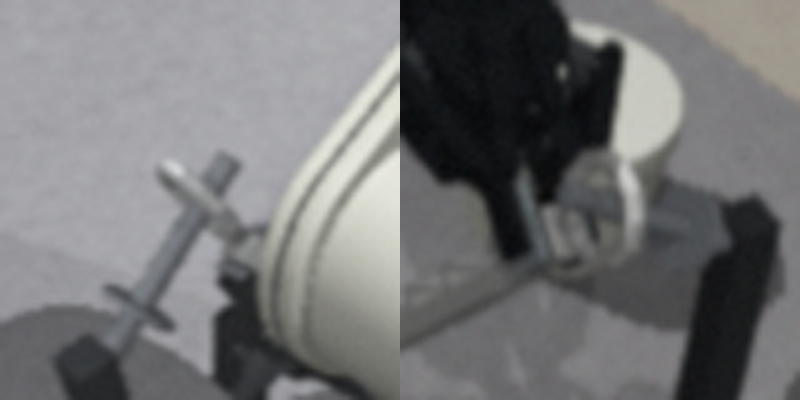

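The peg's tip (228,160 on the left) now stands out through the ring, with no contact force. I'll slide further in, then lower.

Emit:
step_arm(
  steps=[
    [0.0023,0.0113,0.0024,0,0,0,-0.9],
    [0.005,0.02,0.004,0,0,0,-0.9],
    [0.0073,0.027,0.0053,0,0,0,-0.9],
    [0.0073,0.027,0.0053,0,0,0,-0.9],
  ],
)

```text
t: 12.87
tcp_pos: [0.5711, -0.2184, 0.2377]
orientation: [1.713, 1.64, -1.255]
ft_force: [-1.1, -0.8, -2.7]
finger_gap: 0.0172
finger_force: 69.8
```

```bash
python3 -c "
from h import *
p,r=tcp();e=p+r.apply(EYE)-(TIP-.11*PD);a=e@PD;print(a,(e-a*PD).round(4))
for z in(-.005,-.009,-.012):
  t,r=hang(15,60,.058,(0,0,z));rel(t,r)"
```

```text
0.05993332835910349 [-0.0001 -0.001   0.0002]
REL [0.0054 0.0031 0.0019] [0.02 0.09 0.09]
REL [0.0088 0.0041 0.0039] [0.02 0.09 0.09]
REL [0.0113 0.0049 0.0053] [0.02 0.09 0.09]
```

Emit:
step_arm(
  steps=[
    [0.003,0.001,0.0015,0,0,0,-0.9],
    [0.006,0.002,0.003,0,0,0,-0.9],
    [0.009,0.002,0.004,0,0,0,-0.9],
    [0.009,0.002,0.004,0,0,0,-0.9],
  ],
)

```text
t: 13.2
tcp_pos: [0.5697, -0.217, 0.2285]
orientation: [1.712, 1.64, -1.255]
ft_force: [0.8, -0.0, -1.5]
finger_gap: 0.0167
finger_force: 69.9
```

Slight contact: the ring now rests on the peg. Release.

Emit:
step_arm(
  steps=[
    [0,0,0,0,0,0,-0.25],
    [0,0,0,0,0,0,-0.25],
    [0,0,0,0,0,0,-0.25],
    [0,0,-0.003,0,0,0,-0.25],
    [0,0,-0.01,0,0,0,-0.25],
  ],
)

```text
t: 13.62
tcp_pos: [0.5725, -0.209, 0.2338]
orientation: [1.713, 1.639, -1.256]
ft_force: [0.3, 0.4, 0.5]
finger_gap: 0.0319
finger_force: 0.0
```

Emit:
step_arm(
  steps=[
    [0,0,-0.01,0,0,0,-0.25],
    [0,0,-0.03,0,0,0,-0.25],
    [0,0,-0.05,0,0,0,-0.25],
    [0,0,-0.08,0,0,0,-0.25],
    [0,0,-0.11,0,0,0,-0.25],
  ],
)

```text
t: 14.03
tcp_pos: [0.6053, -0.1171, 0.2877]
orientation: [1.713, 1.639, -1.256]
ft_force: [1.1, 0.4, 0.2]
finger_gap: 0.0319
finger_force: 0.0
```

Emit:
step_arm(
  steps=[
    [0,0,-0.03,0,0,0,-0.25],
    [0,0,-0.06,0,0,0,-0.25],
    [0,0,-0.08,0,0,0,-0.25],
    [0,0,-0.08,0,0,0,-0.25],
    [0,0,-0.08,0,0,0,-0.25],
  ],
)

```text
t: 14.45
tcp_pos: [0.6138, -0.0701, 0.3046]
orientation: [1.695, 1.663, -1.204]
ft_force: [-0.3, -1.6, -0.6]
finger_gap: 0.0318
finger_force: 0.0
```

```bash
python3 -c "
from h import *
o=[]
print(state()['tcp_pos'],state()['t'])
for n,(u,v) in(('scene',(175,190)),('side',(380,270))):
  im,d,pp=shot(n);o.append(cv2.resize(im[v-75:v+75,u-75:u+75,::-1],(400,400),interpolation=cv2.INTER_CUBIC))
  if n=='scene':
    pass
  q=cloud(d,pp);c=catchR().inv().apply((q-O).reshape(-1,3)).reshape(420,560,3)
  k=(c[...,2]>.1)&(c[...,2]<.18)&(abs(c[...,0])<.025)&(abs(c[...,1])<.06);print('pawl',k.sum(),c[k].min(0),c[k].max(0))
cv2.imwrite('pics/s6.png',np.hstack(o))"
```

```text
[ 0.61384404 -0.07013694  0.30457802] 14.45
pawl 213 [-0.01077434 -0.03242617  0.10080953] [0.0154773  0.00531681 0.16522904]
pawl 132 [-0.01344807 -0.03406943  0.10135986] [0.01144972 0.00765475 0.16553371]
```

View pics/s6.png

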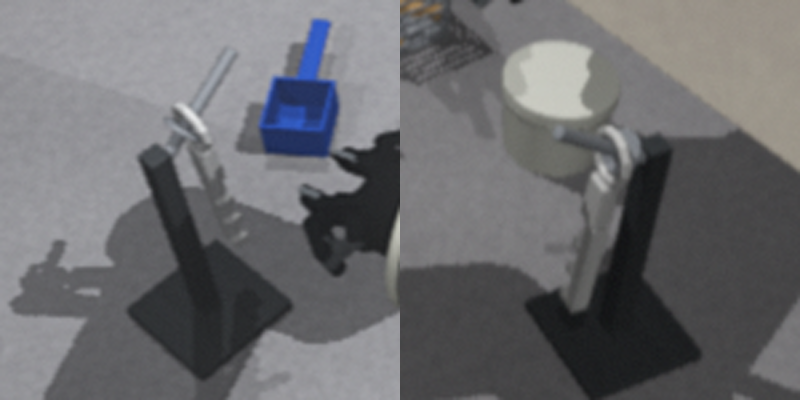

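The bar hangs by its eye on the peg against the disc, and the pawl is still laid back. I'll let it settle.

Emit:
step_arm(
  steps=[
    [0,0,0,0,0,0,-0.25],
    [0,0,0,0,0,0,-0.25],
    [0,0,0,0,0,0,-0.25],
    [0,0,0,0,0,0,-0.25],
    [0,0,0,0,0,0,-0.25],
  ],
)

```text
t: 14.97
tcp_pos: [0.6144, -0.0707, 0.304]
orientation: [1.697, 1.661, -1.203]
ft_force: [0.4, -0.0, -0.1]
finger_gap: 0.0324
finger_force: 0.0
```

Emit:
step_arm(
  steps=[
    [0,0,0,0,0,0,-0.25],
    [0,0,0,0,0,0,-0.25],
    [0,0,0,0,0,0,-0.25],
    [0,0,0,0,0,0,-0.25],
    [0,0,0,0,0,0,-0.25],
  ],
)

```text
t: 15.38
tcp_pos: [0.6145, -0.0703, 0.3041]
orientation: [1.696, 1.662, -1.203]
ft_force: [1.0, 0.0, -0.0]
finger_gap: 0.0319
finger_force: 0.0
```

Emit:
step_arm(
  steps=[
    [0,0,0,0,0,0,-0.25],
    [0,0,0,0,0,0,-0.25],
    [0,0,0,0,0,0,-0.25],
    [0,0,0,0,0,0,-0.25],
    [0,0,0,0,0,0,-0.25],
  ],
)

```text
t: 15.8
tcp_pos: [0.6145, -0.0703, 0.3041]
orientation: [1.696, 1.662, -1.203]
ft_force: [0.2, 1.2, 0.2]
finger_gap: 0.0318
finger_force: 0.0
```

Emit:
step_arm(
  steps=[
    [0,0,0,0,0,0,-0.25],
    [0,0,0,0,0,0,-0.25],
    [0,0,0,0,0,0,-0.25],
    [0,0,0,0,0,0,-0.25],
    [0,0,0,0,0,0,-0.25],
  ],
)

```text
t: 16.22
tcp_pos: [0.6145, -0.0703, 0.3041]
orientation: [1.696, 1.661, -1.203]
ft_force: [0.4, -0.4, 0.6]
finger_gap: 0.0317
finger_force: 0.0
```

```bash
python3 -c "
from h import *
for i in range(6):
  im,d,pp=shot('side');q=cloud(d,pp);L=im.astype(int).sum(2)
  k=(d>0)&(abs(q[...,0]-.585)<.035)&(abs(q[...,1]+.23)<.08)&(q[...,2]>.04)&(q[...,2]<.275)&(L>200)
  x=q[k];lo=x[x[:,2]<.14].mean(0);hi=x[(x[:,2]>.17)&(x[:,2]<.2)].mean(0);t=x[(x[:,2]>.2)]
  v=hi-lo;print(state()['t'],k.sum(),x[:,2].min().round(3),lo.round(3),hi.round(3),np.degrees(np.arctan2(np.hypot(v[0],v[1]),v[2])).round(1))
"
```

```text
16.2667 861 0.071 [ 0.578 -0.247  0.106] [ 0.581 -0.248  0.187] 2.8
16.3167 857 0.072 [ 0.578 -0.247  0.106] [ 0.582 -0.248  0.186] 2.9
16.3667 856 0.072 [ 0.577 -0.247  0.107] [ 0.582 -0.248  0.186] 3.2
16.4167 861 0.074 [ 0.577 -0.247  0.106] [ 0.582 -0.248  0.186] 3.0
16.4667 860 0.071 [ 0.578 -0.247  0.107] [ 0.581 -0.248  0.186] 2.8
16.5167 857 0.073 [ 0.577 -0.247  0.107] [ 0.581 -0.248  0.186] 2.9
```

```bash
python3 -c "
from rig import job_done
print(job_done())"
```

```text
the job is handed in; nothing more can be done
None
```

I handed the job in at about 16.5 s of simulated time; no verdict came back. In the last camera check, the bar hung still by its eye on the peg, within about 3° of vertical. The pawl was last seen laid back at about 14.5 s, and the other laundry things were not touched.

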